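# Find and seat the rocking cover of a desk connection box

## Robot

A 6-joint arm with a two-finger parallel gripper is mounted at the origin on a cart in front of the work surface, level with it; the furniture and walls round the work are solid. World frame = base frame: x ahead of the robot, y to its left, z up, the work surface at z = 0. Lengths are in m, angles in rad, forces in N, time in s.
With the tool pointing down it reaches from about 0.35 to 1 m from the base axis. Payload 7.1 kg.
Tool frame: the origin (TCP) lies between the finger pads; the fingertips stand 8 mm ahead of it and the grasp point (between the pads) lies 11 mm behind it; z points along the fingers, x is the direction in which the jaws open and shut, and the axes are right-handed (so a half turn about z gives the same grasp; the last joint's range is limited). The gripper opens to 85 mm and grips with 20 to 120 N. Pads are 22 mm wide; open, the fingers measure 114 mm over their backs; the gripper's body (76 mm by 85 mm) begins 54 mm behind the grasp point. The pads swing forward as they close: fully open they stand 13 mm farther back than shut.
Start: joints at [-1.198, 0.423, 1.63, -0, 1.089, -0.019], TCP at [0.239, -0.578, 0.203] pointing down, gripper open.
Joint ranges: [-3, 3], [-0.9, 2.11], [0.09, 2.58], [-1.31, 4.45], [0.11, 2.69], [-2.54, 2.54]. Speed limits (rad/s): [2.39, 2.39, 3.01, 3.14, 3.14, 3.14].

## Interface

Orientations are given as [roll, pitch, yaw] about the fixed x, y, z axes, in that order (R = Rz(yaw) Ry(pitch) Rx(roll)).
In Python, from cell import env, camera gives the robot as it stands. The module is installed in compiled form; this text tells all that it offers.
- The arm moves only by the tool apply_moves, never from a script. Its argument "increments" is a list of rows, each an object of numbers: "dx", "dy", "dz": the shift along the tool's x, y, z in mm; "spin": the turn about the tool's z in degrees. In form: [{"dx": .., "dy": .., "dz": .., "spin": ..}, ...]. A call has 1 to 12 rows; each row is the pose to reach, as a shift and turn from the pose commanded when the call began, along the tool's axes at that moment; what a row does not reach only later rows make up. A row lasts 1/12 s, in which the tool goes at most 41.7 mm and 7.16 degrees, less where a joint would pass 70% of its speed; a pose out of reach is approached as far as the arm can. A call with a gripper value outside its range is refused whole. "hand" is the finger opening in mm, from 0 to 85.4, set as the call begins (left out, the last holds). The fingers move at their own pace and stop on an object; the grip force is fixed at half the most. Time passes only in rows, so rows that repeat a pose let the fingers close. It gives the time, the measured TCP pose, the force and the opening at its end, in the units of the state.
- env.read_state(): the state, without advancing time (a new reading comes with each control period).
- camera(name): name is "side" or "top" or "wrist"; returns a dict with "pixels" (420x560x3 uint8, red, green, blue), "fx", "fy", "cx", "cy" (pixels), "k1" (the pictures are not rectified: a ray, as slopes to the right and down, at radius r is drawn at 1 + k1 r^2 times it, then the intrinsics apply), "pose" (4x4, takes a point from camera to world coordinates). Camera axes: x right, y down, z forward; pixel columns grow to the right and rows downward; lengths in m; the calibration is good to about 2 mm. A picture is of the moment at which its call begins. There is no depth.
- env.sign_off(): hands the job in, once; it reports no verdict.
The state is a dict: "t": time; "q": joint angles; "qvel": joint speeds; "tau": joint torques, N m; "tcp_pos": TCP position; "eef_rot": TCP orientation; "wrist_force": force on the tool from outside, world axes, zero at the start; "moment": the same for the moment, N m; "grip_width": finger opening in m.
Only numpy, scipy, OpenCV 4.12 (cv2) and the standard library are available. Lean on these libraries where they do the work, as an engineer would, in place of code of your own. Each camera call takes 0.05 s, during which the arm holds its last target. There are 200 camera calls.

## Task

One of the four square covers on the desk connection box is not clipped in: press down near an edge of the covers, one after another, until you find the one that rocks, then press that one at its middle until it is fully home and no longer rocks. Use only the fingertips: pull out or lift no cover, and leave the USB stick, the binder clip and the other things on the desk where they are.

Things in the scene. Friction and masses are not known exactly. Their poses are not given: they have to be found in the camera images.
- box: desk connection box, fixed to the desk: grey tub, aluminium deck, 196 (x) x 228 (y) x 40 mm high, turned by up to 0.75 rad about z. Origin under its centre, x away from the robot, y to the left, z up. Four square bays, 80 mm wide, centred at x +-44 mm, y +-60 mm; a 40 mm strip of deck runs between the left and right pairs. Which bay has the unclipped cover changes from run to run
- cover_0: one of four grey square covers, alike to look at, 75 x 75 mm, edges rounded 3 mm, in a bay with 2.5 mm play all round. Origin at the centre of its underside, 27 mm above the desk at the start whether sound or loose; axes along the box's, z up. A sound cover rests on a solid block and does not give. Which cover lies in which bay changes from run to run
- cover_0_top (a point): centre of the top face of cover_0, 48 to 50 mm above the desk and 8 to 10 mm above the deck at the start; the felt under the covers differs in thickness, so height does not tell the loose one
- cover_1: one of four grey square covers, alike to look at, 75 x 75 mm, edges rounded 3 mm, in a bay with 2.5 mm play all round. Origin at the centre of its underside, 27 mm above the desk at the start whether sound or loose; axes along the box's, z up. The loose cover rests on a 12 mm square clip under its middle, 5 mm above four corner pads; any of the four may be it
- cover_1_top (a point): centre of the top face of cover_1, 48 to 50 mm above the desk and 8 to 10 mm above the deck at the start; the felt under the covers differs in thickness, so height does not tell the loose one
- cover_2: one of four grey square covers, alike to look at, 75 x 75 mm, edges rounded 3 mm, in a bay with 2.5 mm play all round. Origin at the centre of its underside, 27 mm above the desk at the start whether sound or loose; axes along the box's, z up. Pressed with 1 to 2 N some 30 mm off its middle, the loose one tips about 0.17 rad, its edge sinking 5 mm (a broad fingertip 2 to 5); let go, it rocks back
- cover_2_top (a point): centre of the top face of cover_2, 48 to 50 mm above the desk and 8 to 10 mm above the deck at the start; the felt under the covers differs in thickness, so height does not tell the loose one
- cover_3: one of four grey square covers, alike to look at, 75 x 75 mm, edges rounded 3 mm, in a bay with 2.5 mm play all round. Origin at the centre of its underside, 27 mm above the desk at the start whether sound or loose; axes along the box's, z up. Pressed at its middle with 12 to 14 N, the loose one goes down 5 mm and stays; so make it rock first, off the middle
- cover_3_top (a point): centre of the top face of cover_3, 48 to 50 mm above the desk and 8 to 10 mm above the deck at the start; the felt under the covers differs in thickness, so height does not tell the loose one
- usb_stick: grey USB stick, 54 x 20 x 9 mm, lying loose on the middle strip of the box's deck, towards the back; origin at the centre of its underside; leave it alone
- binder_clip: black binder clip, 32 x 27 x 32 mm, standing loose on the middle strip of the deck, towards the front; origin at the centre of its underside; leave it alone
- cutter: yellow cutter knife, 140 mm long, 16 mm high, lying left of the box; origin under its middle; bystander. Behind it stands a fixed letter tray on legs, 180 mm high, at x 0.50 to 0.75, y -0.05 to 0.29 m: pass above it or in front of it
- keys: bunch of keys, 8 mm high, lying farther left near the front of the desk; origin under its middle; bystander
- masking_tape: roll of masking tape, 100 mm across, 25 mm high, left on the desk; origin under its centre; bystander
- scissors: scissors lying on the left of the desk, 9 mm thick; origin under the middle; bystander
Things that resemble listed ones, but are neither listed nor needed, are in the scene too. What is shaped like the cover_2 but turquoise is not meant.

How it is judged:
By the outcome, as a careful person would: the job done as asked, in the order asked, and still so for the second after the job is handed in, with the robot touching nothing.
It also fails if it takes over 58 s, if anything falls off the work surface, if the arm or the gripper's body presses on something with over 40 N, if the wrist force passes 120 N, or if a joint passes its speed limit or range.

## Working session

There is one attempt and no reset: what is moved stays moved. The work goes in short steps, Python scripts to look and compute and a tool call to move; the robot and the scene stay as the last step left them, time stands still between calls to the robot, and variables do not carry over. Pictures are saved under pics/ and viewed, about 8 in all and at most 12, crops included, and the job is handed in when it is done.

Besides the shell and the picture viewer there is one more tool, called in YAML: its name, and indented under it one key for each argument. apply_moves: Moves the arm, as the interface text tells. Its arguments: {"type":"object","properties":{"increments":{"type":"array"},"hand":{"type":"number"}},"required":["increments"]}

```bash
mkdir -p pics; ls
python3 - <<'E'
from cell import env, camera
import cv2, numpy as np
for n in ("top","side"):
    c=camera(n); cv2.imwrite(f"pics/{n}0.png",c["pixels"][:,:,::-1]); print(n,c["fx"],c["fy"],c["cx"],c["cy"],c["k1"],np.round(c["pose"],3).tolist())
s=env.read_state(); print({k:np.round(v,3).tolist() for k,v in s.items()})
E
```

```text
pics
top 464.24120276327386 464.24120276327386 279.9412708006378 207.3753853580216 -0.06816304113791799 [[-0.012, -0.988, 0.152, 0.366], [-1.0, 0.01, -0.011, 0.072], [0.009, -0.152, -0.988, 1.233], [0.0, 0.0, 0.0, 1.0]]
side 473.3514240531018 473.3514240531018 277.2456397456579 210.42369004202436 -0.08258557464917986 [[0.919, -0.185, 0.348, 0.024], [-0.394, -0.434, 0.81, -1.215], [0.002, -0.882, -0.471, 0.783], [0.0, 0.0, 0.0, 1.0]]
{'t': 0.1, 'q': [-1.198, 0.424, 1.631, 0.0, 1.089, -0.019], 'qvel': [0.0, -0.003, -0.001, 0.002, -0.001, -0.0], 'tau': [0.001, -55.843, -28.244, -0.0, 0.003, -0.0], 'tcp_pos': [0.238, -0.577, 0.202], 'eef_rot': [-3.142, 0.001, -1.179], 'wrist_force': [-0.217, 0.521, -0.015], 'moment': [0.05, 0.026, 0.009], 'grip_width': 0.085}
```

View pics/top0.png

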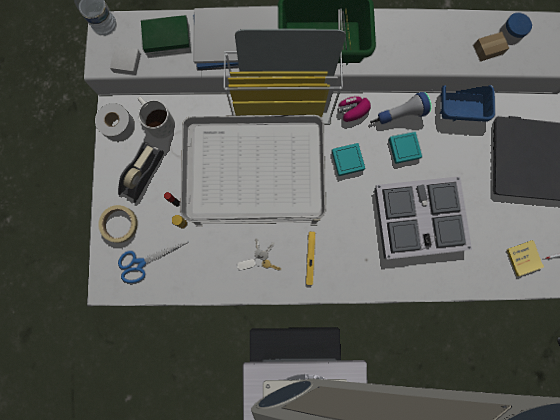

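View pics/side0.png

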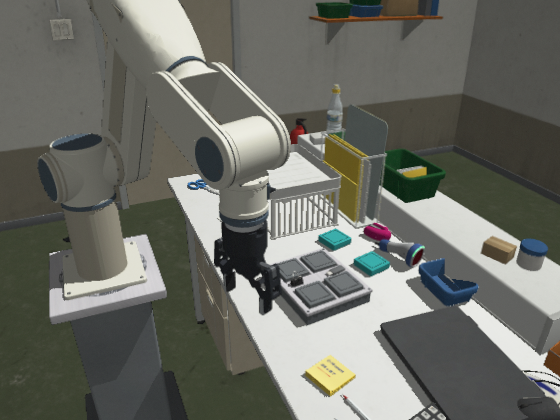

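The top view shows the box with corners near (376,187), (457,178), (470,252) and (386,263). I'll enlarge that area to measure the covers.

Run:
```python
import cv2
i=cv2.imread("pics/top0.png")[168:273,365:485]
cv2.imwrite("pics/crop0.png",cv2.resize(i,None,fx=5.6,fy=5.6,interpolation=cv2.INTER_CUBIC))
```

```text
(no output)
```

View pics/crop0.png

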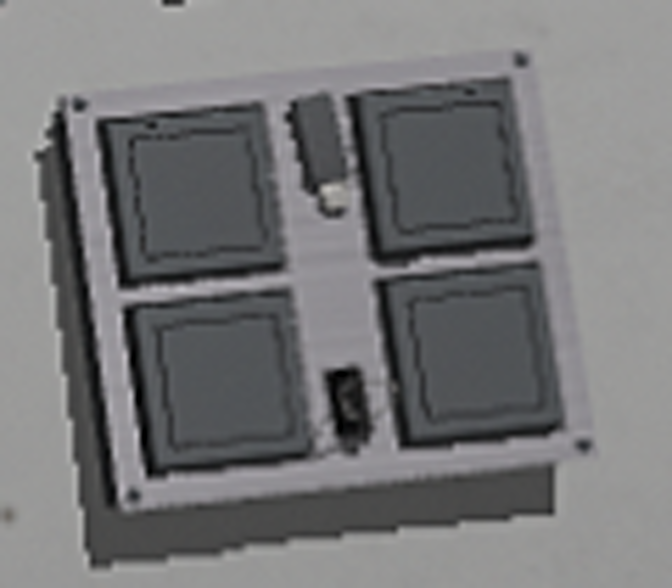

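The crop shows the deck corners at (62,98), (530,50), (595,452) and (118,510). The cover centres are near (192,192), (444,168), (223,381) and (471,352). The USB stick is at (325,150) and the binder clip at (348,405).

```bash
cat > h.py <<'E'
import numpy as np, cv2
from scipy.optimize import least_squares
from cell import env, camera
def proj(c,P):
    T=np.linalg.inv(c["pose"]); p=np.c_[P,np.ones(len(P))]@T.T
    x=p[:,:2]/p[:,2:3]; x=x*(1+c["k1"]*(x**2).sum(1,keepdims=True))
    return x*[c["fx"],c["fy"]]+[c["cx"],c["cy"]]
def boxpts(p,L):
    c,s=np.cos(p[2]),np.sin(p[2]); L=np.asarray(L,float)
    return np.c_[L[:,:2]@np.array([[c,s],[-s,c]])+p[:2],L[:,2]]
COV=[[.044,.06,.049],[.044,-.06,.049],[-.044,.06,.049],[-.044,-.06,.049]]  # BL BR FL FR
E
python3 - <<'E'
from h import *
c=camera("top")
px=np.array([[62,98],[530,50],[595,452],[118,510],[192,192],[444,168],[223,381],[471,352]])/5.6+[365,168]-.4
L=[[.098,.114,.04],[.098,-.114,.04],[-.098,-.114,.04],[-.098,.114,.04]]+COV
r=least_squares(lambda p:(proj(c,boxpts(p,L))-px).ravel(),[.5,-.3,.1],loss="soft_l1")
print(r.x,np.round(r.fun.reshape(-1,2),1).tolist()); print(np.round(boxpts(r.x,COV),4).tolist())
# overlay check on side
s=camera("side"); im=s["pixels"][:,:,::-1].copy()
for q in proj(s,boxpts(r.x,L)): cv2.circle(im,tuple(int(v) for v in np.round(q)),1,(0,0,255),-1)
cv2.imwrite("pics/side1.png",cv2.resize(im[230:340,200:400],None,fx=4,fy=4))
st=env.read_state(); print(st["tcp_pos"],st["eef_rot"])
E
```

```text
[ 0.52142218 -0.31478841  0.09480142] [[-0.5, -0.5], [-0.2, -0.5], [0.3, 0.9], [-0.1, 0.3], [0.3, 0.2], [0.0, -0.3], [-0.4, -0.1], [0.5, 0.1]]
[[0.5595, -0.2509, 0.049], [0.5709, -0.3704, 0.049], [0.4719, -0.2592, 0.049], [0.4833, -0.3787, 0.049]]
[ 0.23851545 -0.57729236  0.20225252] [ 3.14158487e+00  9.54605152e-04 -1.17901839e+00]
```

View pics/side1.png

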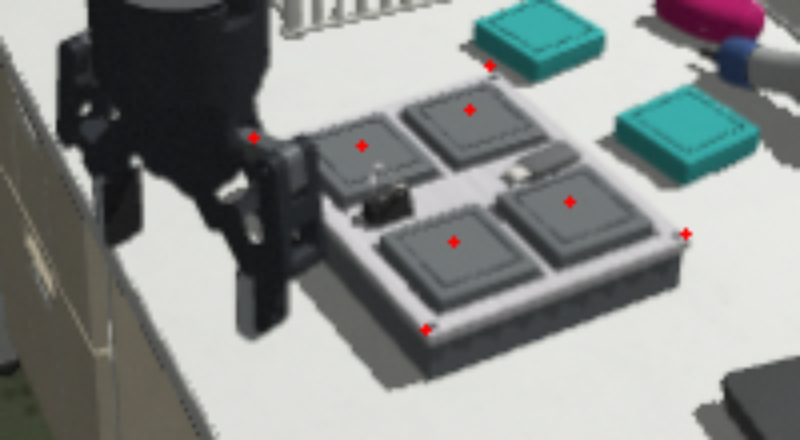

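The projected fit lands on the covers in the side view: FR cover centre at (570,202), and all points within a few mm. Next I'll work out moves to the edge-press points, with the gripper shut.

```bash
cat >> h.py <<'E'
BOX=[.5214,-.3148,.0948]; YAW=.0948-np.pi/2
def go(lx,ly,z,lxyz=True):
    s=env.read_state(); p=np.array(s["tcp_pos"]); y=s["eef_rot"][2]
    d=boxpts(BOX,[[lx,ly,z]])[0]-p
    print("dx %.1f dy %.1f dz %.1f spin %.1f"%(1e3*(d[0]*np.cos(y)+d[1]*np.sin(y)),1e3*(d[0]*np.sin(y)-d[1]*np.cos(y)),-1e3*d[2],-np.degrees(YAW-y)),"tcp",p.round(4),"t",s["t"])
E
python3 -c "
from h import *
go(-.073,-.06,.075)"
```

```text
dx -98.6 dy -274.3 dz 127.3 spin 17.0 tcp [ 0.2385 -0.5773  0.2023] t 0.2
```

apply_moves:
  increments:
    - {"dx": -25,"dy": -68,"dz": 0,"spin": 4}
    - {"dx": -50,"dy": -137,"dz": 20,"spin": 8}
    - {"dx": -75,"dy": -206,"dz": 40,"spin": 13}
    - {"dx": -98.6,"dy": -274.3,"dz": 60,"spin": 17}
    - {"dx": -98.6,"dy": -274.3,"dz": 60,"spin": 17}
    - {"dx": -98.6,"dy": -274.3,"dz": 60,"spin": 17}
    - {"dx": -98.6,"dy": -274.3,"dz": 60,"spin": 17}
    - {"dx": -98.6,"dy": -274.3,"dz": 60,"spin": 17}
    - {"dx": -98.6,"dy": -274.3,"dz": 80,"spin": 17}
    - {"dx": -98.6,"dy": -274.3,"dz": 110,"spin": 17}
    - {"dx": -98.6,"dy": -274.3,"dz": 127,"spin": 17}
    - {"dx": -98.6,"dy": -274.3,"dz": 127,"spin": 17}
  hand: 0

```text
t: 1.2
tcp_pos: [0.4522, -0.3799, 0.0721]
eef_rot: [3.137, 0.005, -1.475]
wrist_force: [-0.3, 1.0, -0.1]
grip_width: -0.0
```

apply_moves:
  increments:
    - {"dz": 4}
    - {"dz": 8}
    - {"dz": 8}
    - {"dz": 8}
    - {"dz": 8}

```text
schema error: expected keys dx, dy, dz, spin
```

Run:
```python
from h import *
go(-.073,-.06,.060); s=env.read_state(); print(s["wrist_force"],s["eef_rot"],s["grip_width"])
c=camera("side"); cv2.imwrite("pics/side2.png",cv2.resize(c["pixels"][200:340,200:400,::-1],None,fx=4,fy=4))
```

```text
dx 1.7 dy -2.1 dz 12.1 spin 0.0 tcp [ 0.4522 -0.3799  0.0721] t 1.2
[-0.32218743  1.01292582 -0.13243304] [ 3.13687795  0.004812   -1.47541089] -3.0352730867062214e-05
```

View pics/side2.png

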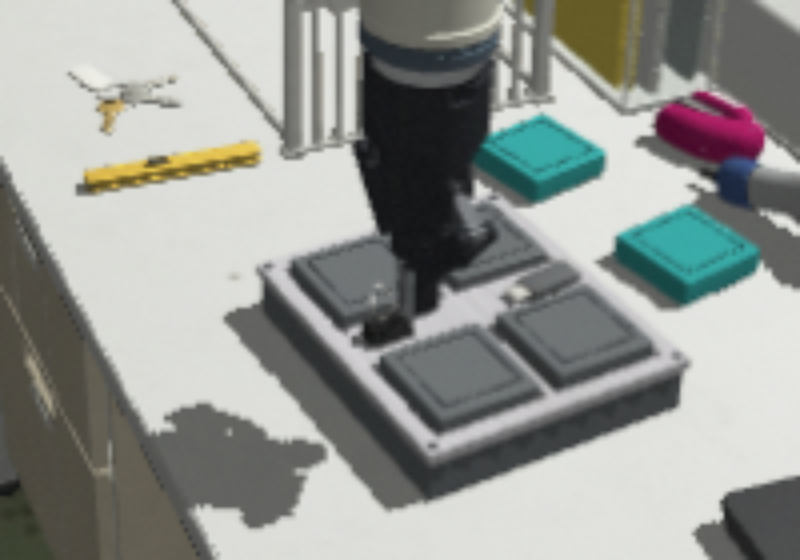

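Run:
```python
from h import *
s=env.read_state(); p=np.array(s["tcp_pos"]); print(p,s["q"])
c=camera("side"); im=c["pixels"][:,:,::-1].copy()
t=p-[0,0,.008]
im=cv2.resize(im[200:340,200:400],None,fx=4,fy=4)
for q,col in ((t,(0,0,255)),(t-[0,0,.014],(0,255,255)),(p+[0,0,.1],(0,255,0))):
    u=(proj(c,[q])[0]-[200,200])*4; print(u); cv2.circle(im,tuple(int(v) for v in u),5,col,-1)
cv2.imwrite("pics/side3.png",im)
c=camera("top"); u=proj(c,[t])[0]; print(u); im=c["pixels"][:,:,::-1].copy();cv2.circle(im,tuple(int(v) for v in u),1,(0,0,255),-1)
im2=cv2.resize(im[150:290,340:500],None,fx=4,fy=4); cv2.imwrite("pics/mix3.png",np.hstack([im[150:290,340:500].repeat(2,0).repeat(2,1),cv2.resize(cv2.imread("pics/side3.png"),(400,280))]))
```

```text
[ 0.45310697 -0.38090318  0.07402906] [-7.19101646e-01  5.48837212e-01  1.77841002e+00 -1.04132586e-04
  8.18624535e-01  7.56768826e-01]
[412.97906276 352.64100331]
[412.32727042 370.7355761 ]
[418.21764718 205.38187633]
[453.26153047 241.65104273]
```

View pics/mix3.png

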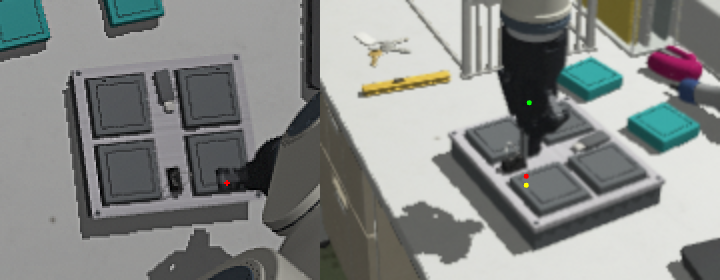

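Run:
```python
from h import *
a=cv2.imread("pics/side3.png")[130:480,300:560]
c=camera("side"); d=c["pixels"][:,:,::-1]
t=camera("top")["pixels"][:,:,::-1]
f=lambda i,k:cv2.resize(i,None,fx=k,fy=k,interpolation=cv2.INTER_CUBIC)
A=f(d[240:310,280:335],7);B=f(t[210:280,425:480],7); print(A.shape)
cv2.imwrite("pics/z4.png",np.clip(np.hstack([A,B]).astype(float)*1.6,0,255))
```

```text
(490, 385, 3)[ WARN:0@2.598] global loadsave.cpp:1063 imwrite_ Unsupported depth image for selected encoder is fallbacked to CV_8U.
```

View pics/z4.png

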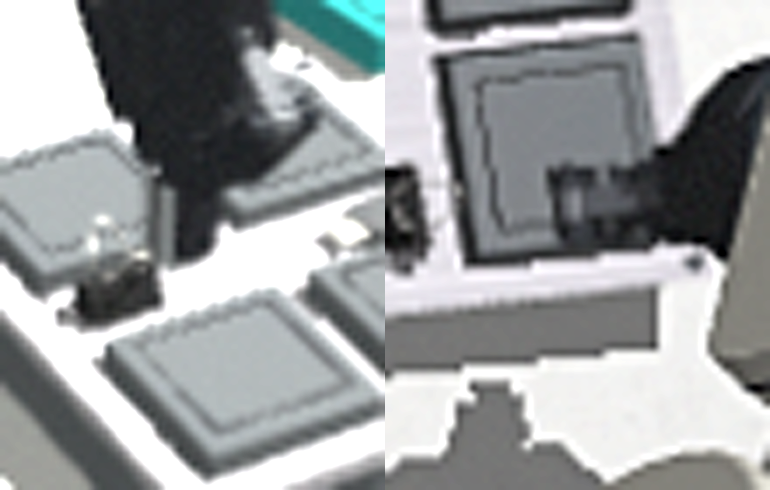

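Run:
```python
from h import *
cs={n:camera(n) for n in("top","side")}
for a in ([450,239],[453,240],[452,243]):
  for b in ([307.1,276.4],[305,274]):
    r=least_squares(lambda p:np.r_[proj(cs["top"],[p])[0]-a,proj(cs["side"],[p])[0]-b],[.45,-.38,.07]); print(a,b,r.x.round(4),r.fun.round(1))
s=env.read_state();print(s["tcp_pos"],s["qvel"],s["grip_width"])
```

```text
[450, 239] [307.1, 276.4] [ 0.4637 -0.3668  0.0877] [ 0.7 -2.2 -2.2  0.5]
[450, 239] [305, 274] [ 0.4614 -0.3636  0.094 ] [ 0.5 -1.5 -1.5  0.3]
[453, 240] [307.1, 276.4] [ 0.4608 -0.3725  0.0924] [ 0.7 -2.2 -2.2  0.5]
[453, 240] [305, 274] [ 0.4584 -0.3693  0.0986] [ 0.5 -1.5 -1.5  0.3]
[452, 243] [307.1, 276.4] [ 0.4572 -0.3712  0.0916] [ 1.2 -3.7 -3.8  0.8]
[452, 243] [305, 274] [ 0.4548 -0.3681  0.0979] [ 1.  -3.  -3.   0.6]
[ 0.45514935 -0.38255159  0.0771434 ] [ 0.00324269  0.00324587  0.00484416  0.00059727 -0.00058066 -0.00037743] 0.00013410956976795795
```

apply_moves:
  increments:
    - {"dx": 0,"dy": 0,"dz": 3,"spin": 0}
    - {"dx": 0,"dy": 0,"dz": 6,"spin": 0}
    - {"dx": 0,"dy": 0,"dz": 9,"spin": 0}
    - {"dx": 0,"dy": 0,"dz": 12,"spin": 0}
    - {"dx": 0,"dy": 0,"dz": 12,"spin": 0}
    - {"dx": 0,"dy": 0,"dz": 12,"spin": 0}

```text
t: 2.05
tcp_pos: [0.4543, -0.3815, 0.0633]
eef_rot: [3.141, 0.001, -1.476]
wrist_force: [0.4, 0.3, -0.0]
grip_width: -0.0002
```

Run:
```python
from h import *
go(-.073,-.06,.060); s=env.read_state(); print(np.round(s["wrist_force"],2),s["eef_rot"],np.round(s["qvel"],3))
c=camera("side");c=camera("wrist");go(-.073,-.06,.060)
cv2.imwrite("pics/w5.png",c["pixels"][:,:,::-1])
```

```text
dx -0.1 dy -0.1 dz 3.3 spin 0.0 tcp [ 0.4543 -0.3815  0.0633] t 2.05
[ 0.36  0.31 -0.03] [ 3.14107483e+00  5.69750450e-04 -1.47565783e+00] [-0.001 -0.005 -0.004  0.     0.002  0.001]
dx -0.3 dy 0.1 dz 3.6 spin 0.0 tcp [ 0.4546 -0.3817  0.0636] t 2.15
```

View pics/w5.png

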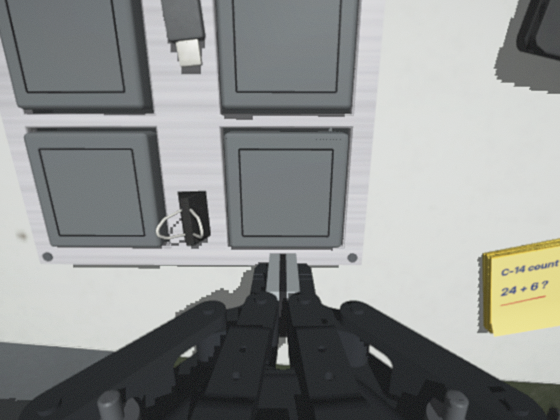

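The wrist view shows the shut fingertips ending at about (283,255). The FR cover's front edge is at row 247, spanning columns 229-346. I'll compare that with the projections.

Run:
```python
from h import *
c=camera("wrist"); s=env.read_state(); p=np.array(s["tcp_pos"]); print(c["pose"].round(3).tolist(),c["fx"])
L=[[-.044+a*.0375,-.06+b*.0375,.049] for a in(1,-1) for b in (1,-1)]
print(proj(c,boxpts(BOX,L)).round(0).tolist())
for h in(-.008,0,.01,.02,.03): print(h,proj(c,[p+[0,0,h],p+[0.011,0,h],p+[-.011,0,h]]).round(0).tolist())
```

```text
[[0.094, -0.946, -0.309, 0.534], [-0.996, -0.09, -0.03, -0.374], [0.0, 0.311, -0.951, 0.236], [0.0, 0.0, 0.0, 1.0]] 308.2599829727072
[[218.0, 132.0], [345.0, 132.0], [225.0, 248.0], [338.0, 248.0]]
-0.008 [[282.0, 240.0], [284.0, 224.0], [281.0, 255.0]]
0 [[282.0, 245.0], [284.0, 229.0], [281.0, 261.0]]
0.01 [[282.0, 253.0], [284.0, 235.0], [280.0, 269.0]]
0.02 [[282.0, 261.0], [284.0, 242.0], [280.0, 278.0]]
0.03 [[282.0, 270.0], [284.0, 251.0], [280.0, 288.0]]
```

apply_moves:
  increments:
    - {"dx": 0,"dy": 0,"dz": 2,"spin": 0}
    - {"dx": 0,"dy": 0,"dz": 4,"spin": 0}
    - {"dx": 0,"dy": 0,"dz": 4,"spin": 0}
    - {"dx": 0,"dy": 0,"dz": 4,"spin": 0}

```text
t: 2.53
tcp_pos: [0.4544, -0.3816, 0.0595]
eef_rot: [3.141, 0.0, -1.476]
wrist_force: [0.5, -0.2, -0.1]
grip_width: -0.0
```

apply_moves:
  increments:
    - {"dx": 0,"dy": 0,"dz": 1,"spin": 0}
    - {"dx": 0,"dy": 0,"dz": 2,"spin": 0}
    - {"dx": 0,"dy": 0,"dz": 2,"spin": 0}

```text
t: 2.78
tcp_pos: [0.4544, -0.3817, 0.0575]
eef_rot: [3.141, 0.0, -1.476]
wrist_force: [-0.2, 0.2, -0.8]
grip_width: 0.0002
```

apply_moves:
  increments:
    - {"dx": 0,"dy": 0,"dz": 1,"spin": 0}
    - {"dx": 0,"dy": 0,"dz": 1,"spin": 0}
    - {"dx": 0,"dy": 0,"dz": 1,"spin": 0}

```text
t: 3.03
tcp_pos: [0.4545, -0.3817, 0.0567]
eef_rot: [3.142, 0.0, -1.476]
wrist_force: [0.2, 0.8, -0.5]
grip_width: 0.0
```

apply_moves:
  increments:
    - {"dx": 0,"dy": 0,"dz": 1,"spin": 0}
    - {"dx": 0,"dy": 0,"dz": 1,"spin": 0}
    - {"dx": 0,"dy": 0,"dz": 1,"spin": 0}

```text
t: 3.28
tcp_pos: [0.4545, -0.3817, 0.0557]
eef_rot: [3.141, 0.0, -1.476]
wrist_force: [-0.1, -0.4, 0.2]
grip_width: -0.0001
```

apply_moves:
  increments:
    - {"dx": 0,"dy": 0,"dz": 1,"spin": 0}
    - {"dx": 0,"dy": 0,"dz": 1,"spin": 0}
    - {"dx": 0,"dy": 0,"dz": 1,"spin": 0}

```text
t: 3.53
tcp_pos: [0.4545, -0.3817, 0.0547]
eef_rot: [3.141, 0.0, -1.476]
wrist_force: [-0.4, 0.4, -0.4]
grip_width: 0.0001
```

apply_moves:
  increments:
    - {"dx": 0,"dy": 0,"dz": 1,"spin": 0}
    - {"dx": 0,"dy": 0,"dz": 2,"spin": 0}
    - {"dx": 0,"dy": 0,"dz": 2,"spin": 0}

```text
t: 3.78
tcp_pos: [0.4544, -0.3816, 0.0525]
eef_rot: [3.141, 0.0, -1.476]
wrist_force: [-0.6, 0.7, -0.6]
grip_width: 0.0001
```

Run:
```python
from h import *
s=env.read_state(); print(s["tcp_pos"],np.round(s["wrist_force"],2))
f=lambda i,k:cv2.resize(i,None,fx=k,fy=k,interpolation=cv2.INTER_CUBIC)
A=f(camera("side")["pixels"][250:306,280:336,::-1],7);B=f(camera("wrist")["pixels"][110:310,180:390,::-1],1.96)
cv2.imwrite("pics/z6.png",np.hstack([A,B]))
print(env.read_state()["wrist_force"])
```

```text
[ 0.45444319 -0.38164692  0.05250169] [-0.64  0.68 -0.56]
[-0.50000569 -0.78240604 -0.17226299]
```

View pics/z6.png

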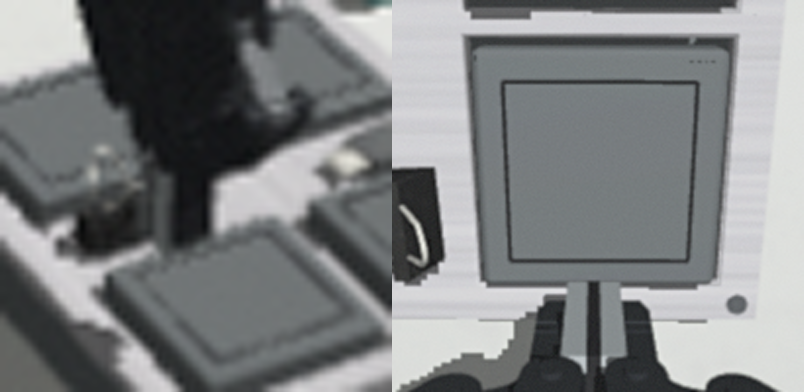

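The side view shows the fingertip still well above the cover, and the wrist view agrees. The visible tip is about 20 mm higher than nominal, and the force reading confirms no contact. I'll keep going down in guarded steps.

apply_moves:
  increments:
    - {"dx": 0,"dy": 0,"dz": 2,"spin": 0}
    - {"dx": 0,"dy": 0,"dz": 4,"spin": 0}
    - {"dx": 0,"dy": 0,"dz": 4,"spin": 0}

```text
t: 4.13
tcp_pos: [0.4543, -0.3815, 0.0482]
eef_rot: [3.141, 0.001, -1.476]
wrist_force: [-0.2, -0.7, -0.2]
grip_width: -0.0003
```

apply_moves:
  increments:
    - {"dx": 0,"dy": 0,"dz": 1.5,"spin": 0}
    - {"dx": 0,"dy": 0,"dz": 3,"spin": 0}
    - {"dx": 0,"dy": 0,"dz": 3,"spin": 0}

```text
t: 4.38
tcp_pos: [0.4544, -0.3816, 0.0454]
eef_rot: [3.141, 0.0, -1.476]
wrist_force: [-0.1, -0.1, 0.4]
grip_width: 0.0001
```

apply_moves:
  increments:
    - {"dx": 0,"dy": 0,"dz": 1,"spin": 0}
    - {"dx": 0,"dy": 0,"dz": 2,"spin": 0}
    - {"dx": 0,"dy": 0,"dz": 2,"spin": 0}

```text
t: 4.63
tcp_pos: [0.4545, -0.3817, 0.0435]
eef_rot: [3.141, 0.0, -1.476]
wrist_force: [-0.3, 0.1, 0.2]
grip_width: 0.0002
```

apply_moves:
  increments:
    - {"dx": 0,"dy": 0,"dz": 1,"spin": 0}
    - {"dx": 0,"dy": 0,"dz": 2,"spin": 0}
    - {"dx": 0,"dy": 0,"dz": 2,"spin": 0}

```text
t: 4.88
tcp_pos: [0.4544, -0.3817, 0.0415]
eef_rot: [3.141, 0.0, -1.476]
wrist_force: [0.5, -0.6, 0.0]
grip_width: -0.0003
```

```bash
cat > v.py <<'E'
from h import *
import sys
f=lambda i,k:cv2.resize(i,None,fx=k,fy=k,interpolation=cv2.INTER_CUBIC)
T=camera("top")["pixels"][200:256,430:486,::-1]
A=camera("side")["pixels"][250:306,280:336,::-1];B=f(camera("wrist")["pixels"][110:310,180:390,::-1],1.5)
cv2.imwrite(sys.argv[1],np.hstack([f(A,300/56),B,f(T,300/56)])[:,:800] if 0 else np.hstack([f(A,300/56)[:,:240],B,f(T,300/56)[:,:240]]))
print(env.read_state()["wrist_force"],env.read_state()["tcp_pos"])
E
python3 v.py pics/z7.png
```

```text
[0.55502633 0.58132588 0.16376098] [ 0.4545338  -0.38173923  0.04168465]
```

View pics/z7.png

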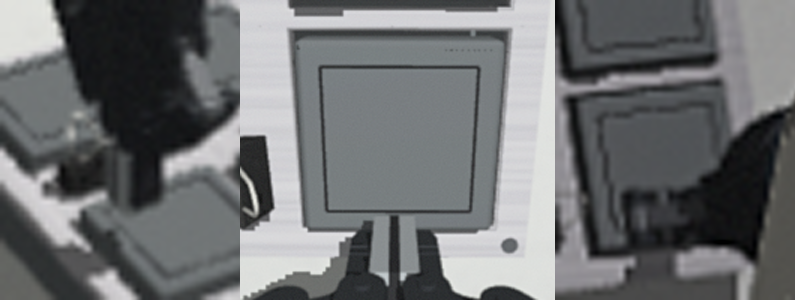

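The wrist panel shows the tips over the FR cover's front margin (row 215), and the side panel shows them closing on that edge. The lateral position is right, so I'll continue down.

apply_moves:
  increments:
    - {"dx": 0,"dy": 0,"dz": 2,"spin": 0}
    - {"dx": 0,"dy": 0,"dz": 4,"spin": 0}
    - {"dx": 0,"dy": 0,"dz": 4,"spin": 0}

```text
t: 5.28
tcp_pos: [0.4543, -0.3815, 0.0373]
eef_rot: [3.141, 0.0, -1.476]
wrist_force: [0.5, -0.3, 0.2]
grip_width: 0.0001
```

apply_moves:
  increments:
    - {"dx": 0,"dy": 0,"dz": 1,"spin": 0}
    - {"dx": 0,"dy": 0,"dz": 2,"spin": 0}
    - {"dx": 0,"dy": 0,"dz": 2,"spin": 0}

```text
t: 5.53
tcp_pos: [0.4544, -0.3817, 0.0355]
eef_rot: [3.141, 0.0, -1.476]
wrist_force: [0.8, 0.4, -0.3]
grip_width: 0.0002
```

apply_moves:
  increments:
    - {"dx": 0,"dy": 0,"dz": 1,"spin": 0}
    - {"dx": 0,"dy": 0,"dz": 2,"spin": 0}
    - {"dx": 0,"dy": 0,"dz": 2,"spin": 0}

```text
t: 5.78
tcp_pos: [0.4544, -0.3817, 0.0335]
eef_rot: [3.141, 0.0, -1.476]
wrist_force: [-1.0, -0.2, 0.0]
grip_width: 0.0002
```

apply_moves:
  increments:
    - {"dx": 0,"dy": 0,"dz": 1,"spin": 0}
    - {"dx": 0,"dy": 0,"dz": 1.5,"spin": 0}
    - {"dx": 0,"dy": 0,"dz": 1.5,"spin": 0}

```text
t: 6.03
tcp_pos: [0.4545, -0.3817, 0.0321]
eef_rot: [3.141, 0.0, -1.476]
wrist_force: [0.0, 0.6, 0.1]
grip_width: -0.0002
```

apply_moves:
  increments:
    - {"dx": 0,"dy": 0,"dz": 1,"spin": 0}
    - {"dx": 0,"dy": 0,"dz": 1.5,"spin": 0}
    - {"dx": 0,"dy": 0,"dz": 1.5,"spin": 0}

```text
t: 6.28
tcp_pos: [0.4545, -0.3817, 0.0306]
eef_rot: [3.141, 0.0, -1.476]
wrist_force: [0.6, 0.7, -0.5]
grip_width: 0.0
```

apply_moves:
  increments:
    - {"dx": 0,"dy": 0,"dz": 1,"spin": 0}
    - {"dx": 0,"dy": 0,"dz": 1,"spin": 0}
    - {"dx": 0,"dy": 0,"dz": 1,"spin": 0}

```text
t: 6.53
tcp_pos: [0.4545, -0.3817, 0.0297]
eef_rot: [3.142, 0.0, -1.476]
wrist_force: [0.2, 0.8, 0.1]
grip_width: 0.0
```

```bash
cat > d.py <<'E'
from h import *
import sys
# tip row->height: print ray of the visible tip corner, and cover-motion diffs vs first pictures
for n in("top","side"):
    c=camera(n); a=c["pixels"][:,:,::-1].astype(int); b=cv2.imread(f"pics/{n}0.png").astype(int)
    for k,q in zip("BL BR FL FR".split(),[[.044,.06],[.044,-.06],[-.044,.06],[-.044,-.06]]):
        L=[[q[0]+i*.036,q[1]+j*.036,.049] for i,j in((1,1),(1,-1),(-1,-1),(-1,1))]
        m=np.zeros(a.shape[:2],np.uint8); cv2.fillPoly(m,[proj(c,boxpts(BOX,L)).round().astype(int)],1)
        d=abs(a-b).max(2)[m>0]; print(n,k,"frac changed>12: %.2f  median %d"%((d>12).mean(),np.median(d)))
s=env.read_state(); print(np.round(s["wrist_force"],2),s["tcp_pos"])
E
python3 d.py; python3 v.py pics/z8.png
```

```text
top BL frac changed>12: 0.00  median 1
top BR frac changed>12: 0.00  median 1
top FL frac changed>12: 0.00  median 1
top FR frac changed>12: 0.35  median 2
side BL frac changed>12: 0.60  median 62
side BR frac changed>12: 0.00  median 2
side FL frac changed>12: 0.46  median 3
side FR frac changed>12: 0.27  median 2
[-0.48 -0.05 -0.31] [ 0.45454579 -0.38175019  0.02973452]
[-0.12661962  0.38818558  0.25837916] [ 0.45457081 -0.3817734   0.02977038]
```

View pics/z8.png

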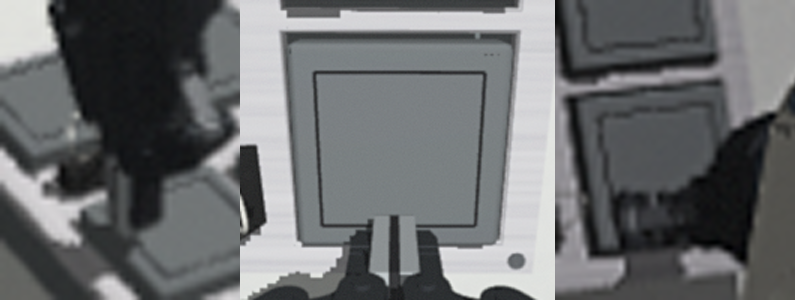

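The tips are now just above the FR cover's front margin (wrist panel row 215, inner line at row 227), and nothing has moved. I'll continue in 1 mm steps.

apply_moves:
  increments:
    - {"dx": 0,"dy": 0,"dz": 1,"spin": 0}
    - {"dx": 0,"dy": 0,"dz": 1.5,"spin": 0}
    - {"dx": 0,"dy": 0,"dz": 1.5,"spin": 0}

```text
t: 7.03
tcp_pos: [0.4544, -0.3817, 0.0281]
eef_rot: [3.141, 0.0, -1.476]
wrist_force: [0.3, 0.2, -0.5]
grip_width: -0.0003
```

apply_moves:
  increments:
    - {"dx": 0,"dy": 0,"dz": 1,"spin": 0}
    - {"dx": 0,"dy": 0,"dz": 1,"spin": 0}
    - {"dx": 0,"dy": 0,"dz": 1,"spin": 0}

```text
t: 7.28
tcp_pos: [0.4545, -0.3817, 0.0271]
eef_rot: [3.142, 0.0, -1.476]
wrist_force: [-0.4, -0.1, -0.3]
grip_width: 0.0001
```

apply_moves:
  increments:
    - {"dx": 0,"dy": 0,"dz": 1,"spin": 0}
    - {"dx": 0,"dy": 0,"dz": 1,"spin": 0}
    - {"dx": 0,"dy": 0,"dz": 1,"spin": 0}

```text
t: 7.53
tcp_pos: [0.4545, -0.3817, 0.0262]
eef_rot: [3.142, 0.0, -1.476]
wrist_force: [0.2, 1.4, -0.4]
grip_width: -0.0003
```

apply_moves:
  increments:
    - {"dx": 0,"dy": 0,"dz": 1,"spin": 0}
    - {"dx": 0,"dy": 0,"dz": 1,"spin": 0}
    - {"dx": 0,"dy": 0,"dz": 1,"spin": 0}

```text
t: 7.78
tcp_pos: [0.4545, -0.3817, 0.0251]
eef_rot: [3.142, 0.0, -1.476]
wrist_force: [-0.6, -0.6, -0.0]
grip_width: -0.0
```

apply_moves:
  increments:
    - {"dx": 0,"dy": 0,"dz": 1,"spin": 0}
    - {"dx": 0,"dy": 0,"dz": 1,"spin": 0}
    - {"dx": 0,"dy": 0,"dz": 1,"spin": 0}

```text
t: 8.03
tcp_pos: [0.4545, -0.3817, 0.0241]
eef_rot: [3.141, 0.0, -1.476]
wrist_force: [-0.0, -0.8, 0.1]
grip_width: -0.0001
```

```bash
python3 d.py | grep -v -e BL -e FL
python3 - <<'E'
from h import *
c=camera("wrist"); cv2.imwrite("pics/wk1.png",c["pixels"][:,:,::-1])
# finger mask edge: column profile through finger vs. cover inner lines
g=cv2.cvtColor(c["pixels"],cv2.COLOR_RGB2GRAY)
print("col at pads",g[235:300:2,276].tolist()); 
L=[[-.044+a*.0375,-.06+b*.0375,.049] for a in(1,-1) for b in (1,-1)]
print(proj(c,boxpts(BOX,L)).round(0).tolist())
print("front edge col240",g[240:300:2,245].tolist()); print("back",g[100:140:2,245].tolist())
E
```

```text
top BR frac changed>12: 0.00  median 1
top FR frac changed>12: 0.37  median 2
side BR frac changed>12: 0.00  median 2
side FR frac changed>12: 0.33  median 2
[-0.3  -0.    0.83] [ 0.45452418 -0.38175002  0.02421703]
col at pads [125, 127, 128, 129, 125, 126, 127, 129, 128, 123, 147, 146, 144, 146, 147, 145, 145, 144, 146, 145, 147, 149, 145, 147, 146, 146, 145, 146, 167, 203, 185, 112, 71]
[[201.0, 138.0], [361.0, 138.0], [213.0, 279.0], [350.0, 279.0]]
front edge col240 [128, 127, 127, 130, 128, 128, 127, 127, 128, 127, 128, 128, 73, 81, 130, 128, 128, 128, 118, 88, 221, 224, 225, 197, 94, 96, 97, 102, 100, 101]
back [127, 127, 116, 94, 71, 61, 65, 65, 93, 197, 207, 208, 217, 213, 214, 192, 94, 62, 67, 98]
```

apply_moves:
  increments:
    - {"dx": 0,"dy": 0,"dz": 1,"spin": 0}
    - {"dx": 0,"dy": 0,"dz": 1.5,"spin": 0}
    - {"dx": 0,"dy": 0,"dz": 1.5,"spin": 0}

```text
t: 8.43
tcp_pos: [0.4544, -0.3817, 0.0226]
eef_rot: [3.141, 0.0, -1.476]
wrist_force: [-0.1, 0.3, 0.2]
grip_width: -0.0003
```

apply_moves:
  increments:
    - {"dx": 0,"dy": 0,"dz": 1,"spin": 0}
    - {"dx": 0,"dy": 0,"dz": 1.5,"spin": 0}
    - {"dx": 0,"dy": 0,"dz": 1.5,"spin": 0}

```text
t: 8.68
tcp_pos: [0.4544, -0.3817, 0.0211]
eef_rot: [3.141, 0.0, -1.476]
wrist_force: [0.3, 0.0, 0.1]
grip_width: 0.0003
```

apply_moves:
  increments:
    - {"dx": 0,"dy": 0,"dz": 1,"spin": 0}
    - {"dx": 0,"dy": 0,"dz": 1,"spin": 0}
    - {"dx": 0,"dy": 0,"dz": 1,"spin": 0}

```text
t: 8.93
tcp_pos: [0.4544, -0.3818, 0.0202]
eef_rot: [3.141, 0.0, -1.476]
wrist_force: [-1.3, -0.2, 2.5]
grip_width: 0.0002
```

Contact at TCP z of about 0.0202, with 2.5 N. One small step further will show whether it is stiff.

apply_moves:
  increments:
    - {"dx": 0,"dy": 0,"dz": 0.5,"spin": 0}
    - {"dx": 0,"dy": 0,"dz": 0.5,"spin": 0}
    - {"dx": 0,"dy": 0,"dz": 0.5,"spin": 0}

```text
t: 9.18
tcp_pos: [0.4542, -0.3818, 0.0199]
eef_rot: [3.141, 0.0, -1.476]
wrist_force: [-4.0, -0.5, 4.6]
grip_width: -0.0
```

```bash
python3 d.py | grep -v -e BL -e FL
```

```text
top BR frac changed>12: 0.00  median 1
top FR frac changed>12: 0.40  median 5
side BR frac changed>12: 0.01  median 1
side FR frac changed>12: 0.39  median 5
[-4.72 -1.33  5.82] [ 0.4542537  -0.38176627  0.01985917]
```

Run:
```python
from h import *
for n in("top","side"):
    c=camera(n); a=c["pixels"][:,:,::-1].astype(float); b=cv2.imread(f"pics/{n}0.png").astype(float)
    for k,q in zip("BR FR".split(),[[.044,-.06],[-.044,-.06]]):
        for nm,(x,y) in dict(center=(0,0),back=(.02,0),right=(0,-.02),left=(0,.02),frontleft=(-.02,.02)).items():
            u,v=proj(c,boxpts(BOX,[[q[0]+x,q[1]+y,.049]]))[0].round().astype(int)
            print(n,k,nm,b[v-1:v+2,u-1:u+2].mean((0,1)).round(0),a[v-1:v+2,u-1:u+2].mean((0,1)).round(0))
c=camera("wrist"); cv2.imwrite("pics/wk2.png",c["pixels"][:,:,::-1]);g=cv2.cvtColor(c["pixels"],cv2.COLOR_RGB2GRAY)
L=[[-.044+a*w,-.06,.049] for w in (.0375,.0275) for a in(1,-1)]
print("pred edges rows",proj(c,boxpts(BOX,L)).round(1).tolist())
for col in (245,315): print(col,[(int(r),int(g[r,col])) for r in range(100,300) if abs(int(g[r,col])-int(g[r-1,col]))>15])
```

```text
top BR center [87. 84. 81.] [87. 84. 81.]
top BR back [88. 85. 82.] [88. 85. 83.]
top BR right [86. 84. 81.] [87. 84. 81.]
top BR left [88. 85. 82.] [88. 85. 83.]
top BR frontleft [88. 85. 82.] [88. 85. 82.]
top FR center [86. 83. 81.] [85. 83. 81.]
top FR back [87. 84. 82.] [86. 83. 81.]
top FR right [86. 83. 80.] [61. 59. 57.]
top FR left [87. 84. 82.] [87. 84. 81.]
top FR frontleft [87. 84. 82.] [60. 57. 56.]
side BR center [120. 119. 114.] [119. 118. 113.]
side BR back [119. 118. 114.] [119. 118. 114.]
side BR right [120. 119. 114.] [119. 118. 114.]
side BR left [111. 110. 106.] [110. 109. 106.]
side BR frontleft [106. 105. 101.] [106. 105. 101.]
side FR center [120. 119. 115.] [118. 116. 112.]
side FR back [119. 118. 114.] [118. 116. 112.]
side FR right [120. 119. 114.] [117. 116. 112.]
side FR left [110. 109. 105.] [35. 33. 31.]
side FR frontleft [113. 111. 108.] [63. 62. 60.]
pred edges rows [[281.4, 138.5], [281.6, 282.9], [281.4, 160.5], [281.5, 266.1]]
245 [(116, 132), (117, 208), (118, 225), (130, 193), (131, 146), (132, 102), (133, 70), (137, 92), (160, 104), (161, 56), (163, 92), (164, 126), (268, 64), (270, 106), (271, 124), (281, 95), (282, 134), (283, 204), (289, 197), (290, 129), (291, 98)]
315 [(115, 105), (117, 134), (118, 208), (130, 193), (131, 142), (132, 116), (133, 82), (134, 63), (138, 90), (161, 80), (162, 39), (163, 72), (164, 123), (268, 77), (269, 44), (270, 81), (271, 123), (281, 99), (283, 144), (284, 214), (289, 168), (293, 121), (294, 85), (295, 49)]
```

```bash
cat >> h.py <<'E'
def lines(c,q):
    "measured minus predicted row of cover's inner dark lines (back, front), via darkest row near prediction"
    g=cv2.cvtColor(c["pixels"],cv2.COLOR_RGB2GRAY).astype(float); out=[]
    for a in (1,-1):
        for b in (-.018,.018):
            u,v=proj(c,boxpts(BOX,[[q[0]+a*.0275,q[1]+b,.049]]))[0]
            r=np.arange(int(v)-9,int(v)+10); w=np.clip(110-g[r][:,int(u)-2:int(u)+3].mean(1),0,None)
            out.append(round(float((r*w).sum()/max(w.sum(),1e-6)-v),1))
    return out
E
python3 - <<'E'
from h import *
c=camera("wrist"); print("now",lines(c,[-.044,-.06]), "BR",lines(c,[.044,-.06]))
p=np.array(c["pose"])
i=cv2.imread("pics/wk1.png")[:,:,::-1]; c2=dict(c); p[2,3]+=.0242-.0199; c2["pose"]=p; c2["pixels"]=np.ascontiguousarray(i); print("wk1",lines(c2,[-.044,-.06]),"BR",lines(c2,[.044,-.06]))
print(env.read_state()["wrist_force"],env.read_state()["tcp_pos"])
E
```

```text
now [1.6, 1.2, 2.9, 2.5] BR [0.1, 0.0, 1.7, 1.5]
wk1 [0.7, 0.5, 3.0, 2.8] BR [0.0, 0.0, 2.5, 2.2]
[-4.41160973 -1.09277055  5.4597931 ] [ 0.4542427  -0.38174241  0.01986687]
```

apply_moves:
  increments:
    - {"dx": 0,"dy": 0,"dz": 0.5,"spin": 0}
    - {"dx": 0,"dy": 0,"dz": 0.5,"spin": 0}
    - {"dx": 0,"dy": 0,"dz": 0.5,"spin": 0}

```text
t: 9.73
tcp_pos: [0.4539, -0.3817, 0.0195]
eef_rot: [3.141, 0.0, -1.476]
wrist_force: [-6.3, -0.4, 7.5]
grip_width: -0.0003
```

Run:
```python
from h import *
c=camera("wrist"); print("now",lines(c,[-.044,-.06]), "BR",lines(c,[.044,-.06]))
s=env.read_state(); print(s["wrist_force"],s["tcp_pos"],s["eef_rot"],s["moment"])
```

```text
now [2.6, 2.2, 3.2, 2.7] BR [0.9, 0.9, 1.7, 1.5]
[-6.10322616 -0.82309747  7.05725385] [ 0.45392974 -0.38173229  0.01944249] [ 3.14066914e+00  3.47449704e-04 -1.47561237e+00] [-0.04637786  0.92211411 -0.01879109]
```

The lateral force and drift follow a tilting cover: it dragged the tip 0.6 mm toward -x while sinking 0.8 mm. A sound cover would not give like that. To confirm, I'll follow the rotation with +dy (box -x) combined with +dz.

apply_moves:
  increments:
    - {"dx": 0,"dy": 0.8,"dz": 0.5,"spin": 0}
    - {"dx": 0,"dy": 1.6,"dz": 1,"spin": 0}
    - {"dx": 0,"dy": 1.6,"dz": 1,"spin": 0}

```text
t: 10.03
tcp_pos: [0.4525, -0.3818, 0.0182]
eef_rot: [3.141, 0.0, -1.476]
wrist_force: [-4.7, -0.7, 5.1]
grip_width: -0.0
```

apply_moves:
  increments:
    - {"dx": 0,"dy": 0.4,"dz": 0.5,"spin": 0}
    - {"dx": 0,"dy": 0.8,"dz": 1,"spin": 0}
    - {"dx": 0,"dy": 0.8,"dz": 1,"spin": 0}

```text
t: 10.28
tcp_pos: [0.4517, -0.382, 0.0173]
eef_rot: [3.141, 0.0, -1.476]
wrist_force: [-5.6, -0.1, 6.8]
grip_width: 0.0001
```

```bash
python3 - <<'E'
from h import *
c=camera("wrist"); print("now",lines(c,[-.044,-.06]), "BR",lines(c,[.044,-.06]));cv2.imwrite("pics/wk3.png",c["pixels"][:,:,::-1])
s=env.read_state(); print(s["wrist_force"],s["tcp_pos"],s["eef_rot"],s["moment"])
E
python3 d.py | grep FR
```

```text
now [-155.7, 8.3, 4.1, 3.8] BR [0.4, 0.4, 1.7, 1.4]
[-5.21392931 -0.90204039  6.56676881] [ 0.45167138 -0.38197032  0.01734226] [ 3.14082344e+00  2.68978551e-04 -1.47564512e+00] [-0.11576334  0.88676171 -0.01684782]
top FR frac changed>12: 0.51  median 13
side FR frac changed>12: 0.54  median 15
```

FR is clearly tipping: its back line moved 8 px and its shade changed strongly. I'll take the tilt a little further, then let go and check that it rocks back.

apply_moves:
  increments:
    - {"dx": 0,"dy": 1,"dz": 1,"spin": 0}
    - {"dx": 0,"dy": 1.8,"dz": 1.8,"spin": 0}
    - {"dx": 0,"dy": 1.8,"dz": 1.8,"spin": 0}
    - {"dx": 0,"dy": 1.8,"dz": 1.8,"spin": 0}

```text
t: 10.77
tcp_pos: [0.4515, -0.3822, 0.0169]
eef_rot: [-3.14, -0.001, -1.476]
wrist_force: [-4.1, 4.6, 16.7]
grip_width: 0.0001
```

```bash
python3 - <<'E'
from h import *
c=camera("wrist"); cv2.imwrite("pics/wk4.png",c["pixels"][:,:,::-1])
g=cv2.cvtColor(c["pixels"],cv2.COLOR_RGB2GRAY)
L=[[-.044+a*w,-.06,.049] for w in (.0375,.0275) for a in(1,-1)]
print("pred edges rows",proj(c,boxpts(BOX,L)).round(1).tolist())
print([(int(r),int(g[r,315])) for r in range(100,310) if abs(int(g[r,315])-int(g[r-1,315]))>15])
s=env.read_state(); print(s["wrist_force"],s["tcp_pos"])
E
python3 d.py | grep FR
```

```text
pred edges rows [[280.8, 132.5], [281.1, 281.1], [280.8, 155.1], [281.1, 263.8]]
[(109, 97), (111, 132), (112, 209), (124, 195), (125, 144), (126, 117), (127, 80), (135, 96), (165, 64), (166, 31), (167, 68), (168, 117), (267, 84), (268, 49), (269, 74), (270, 117), (279, 132), (280, 209), (281, 229), (289, 172), (292, 131), (293, 80), (294, 52)]
[-2.23425399  4.24741071 15.88483788] [ 0.45146336 -0.38226469  0.01690695]
top FR frac changed>12: 0.50  median 13
side FR frac changed>12: 0.54  median 16
```

It bottomed out, fully tipped at 16 N. Now I'll release and check.

apply_moves:
  increments:
    - {"dx": 0,"dy": 0,"dz": -3,"spin": 0}
    - {"dx": 0,"dy": 0,"dz": -8,"spin": 0}
    - {"dx": 0,"dy": 0,"dz": -14,"spin": 0}
    - {"dx": 0,"dy": 0,"dz": -14,"spin": 0}
    - {"dx": 0,"dy": 0,"dz": -14,"spin": 0}
    - {"dx": 0,"dy": 0,"dz": -14,"spin": 0}

```text
t: 11.42
tcp_pos: [0.4504, -0.3821, 0.0293]
eef_rot: [-3.142, 0.0, -1.476]
wrist_force: [-1.2, 0.2, -0.5]
grip_width: -0.0001
```

```bash
python3 d.py | grep FR
python3 - <<'E'
from h import *
c=camera("wrist"); print(lines(c,[-.044,-.06]), "BR",lines(c,[.044,-.06]))
go(-.044,-.06,.030)
E
```

```text
top FR frac changed>12: 0.30  median 2
side FR frac changed>12: 0.26  median 2
[-0.1, -0.2, 2.5, 2.2] BR [0.6, 0.6, 1.5, 1.2]
dx -0.2 dy -33.3 dz -0.9 spin 0.0 tcp [ 0.4502 -0.382   0.0291] t 11.5667
```

FR rocked back (shade and lines are back to the start values), so it is the loose one. Moving to its middle.

apply_moves:
  increments:
    - {"dx": 0,"dy": -11,"dz": 0,"spin": 0}
    - {"dx": 0,"dy": -22,"dz": 0,"spin": 0}
    - {"dx": 0,"dy": -33.3,"dz": 0,"spin": 0}
    - {"dx": 0,"dy": -33.3,"dz": 2,"spin": 0}
    - {"dx": 0,"dy": -33.3,"dz": 4,"spin": 0}
    - {"dx": 0,"dy": -33.3,"dz": 6,"spin": 0}
    - {"dx": 0,"dy": -33.3,"dz": 6,"spin": 0}
    - {"dx": 0,"dy": -33.3,"dz": 6,"spin": 0}
    - {"dx": 0,"dy": -33.3,"dz": 6,"spin": 0}

```text
t: 12.32
tcp_pos: [0.4831, -0.379, 0.0233]
eef_rot: [3.141, 0.0, -1.476]
wrist_force: [-1.0, 0.1, -0.0]
grip_width: -0.0001
```

```bash
python3 -c "
from h import *
camera('side');go(-.044,-.06,.0205);print(env.read_state()['wrist_force'])"
```

```text
dx -0.4 dy -0.1 dz 3.0 spin -0.0 tcp [ 0.4832 -0.3791  0.0235] t 12.3667
[-0.97858016 -0.58684975  0.24003236]
```

apply_moves:
  increments:
    - {"dx": 0,"dy": 0,"dz": 1,"spin": 0}
    - {"dx": 0,"dy": 0,"dz": 2,"spin": 0}
    - {"dx": 0,"dy": 0,"dz": 2.5,"spin": 0}
    - {"dx": 0,"dy": 0,"dz": 2.5,"spin": 0}

```text
t: 12.7
tcp_pos: [0.4834, -0.379, 0.0208]
eef_rot: [3.141, 0.0, -1.476]
wrist_force: [0.9, 0.2, 0.5]
grip_width: 0.0004
```

apply_moves:
  increments:
    - {"dx": 0,"dy": 0,"dz": 0.5,"spin": 0}
    - {"dx": 0,"dy": 0,"dz": 1,"spin": 0}
    - {"dx": 0,"dy": 0,"dz": 1,"spin": 0}
    - {"dx": 0,"dy": 0,"dz": 1,"spin": 0}

```text
t: 13.03
tcp_pos: [0.4836, -0.3791, 0.0205]
eef_rot: [-3.141, -0.0, -1.476]
wrist_force: [-2.0, 1.6, 5.8]
grip_width: 0.0
```

apply_moves:
  increments:
    - {"dx": 0,"dy": 0,"dz": 0.7,"spin": 0}
    - {"dx": 0,"dy": 0,"dz": 1.4,"spin": 0}
    - {"dx": 0,"dy": 0,"dz": 1.4,"spin": 0}
    - {"dx": 0,"dy": 0,"dz": 1.4,"spin": 0}

```text
t: 13.37
tcp_pos: [0.4837, -0.3791, 0.0195]
eef_rot: [-3.141, -0.0, -1.476]
wrist_force: [-1.5, 0.7, 8.1]
grip_width: -0.0001
```

apply_moves:
  increments:
    - {"dx": 0,"dy": 0,"dz": 0.7,"spin": 0}
    - {"dx": 0,"dy": 0,"dz": 1.4,"spin": 0}
    - {"dx": 0,"dy": 0,"dz": 1.4,"spin": 0}
    - {"dx": 0,"dy": 0,"dz": 1.4,"spin": 0}

```text
t: 13.7
tcp_pos: [0.4837, -0.3791, 0.0182]
eef_rot: [-3.141, -0.0, -1.476]
wrist_force: [-1.9, 1.9, 9.1]
grip_width: 0.0
```

apply_moves:
  increments:
    - {"dx": 0,"dy": 0,"dz": 0.7,"spin": 0}
    - {"dx": 0,"dy": 0,"dz": 1.4,"spin": 0}
    - {"dx": 0,"dy": 0,"dz": 1.4,"spin": 0}
    - {"dx": 0,"dy": 0,"dz": 1.4,"spin": 0}

```text
t: 14.03
tcp_pos: [0.4837, -0.3792, 0.0168]
eef_rot: [-3.141, -0.0, -1.476]
wrist_force: [-3.0, 2.0, 10.1]
grip_width: -0.0002
```

apply_moves:
  increments:
    - {"dx": 0,"dy": 0,"dz": 0.7,"spin": 0}
    - {"dx": 0,"dy": 0,"dz": 1.4,"spin": 0}
    - {"dx": 0,"dy": 0,"dz": 1.4,"spin": 0}
    - {"dx": 0,"dy": 0,"dz": 1.4,"spin": 0}

```text
t: 14.37
tcp_pos: [0.4836, -0.3791, 0.0155]
eef_rot: [-3.141, -0.0, -1.476]
wrist_force: [-3.9, 2.1, 10.4]
grip_width: 0.0003
```

apply_moves:
  increments:
    - {"dx": 0,"dy": 0,"dz": 0.5,"spin": 0}
    - {"dx": 0,"dy": 0,"dz": 1,"spin": 0}
    - {"dx": 0,"dy": 0,"dz": 1,"spin": 0}
    - {"dx": 0,"dy": 0,"dz": 1,"spin": 0}

```text
t: 14.7
tcp_pos: [0.4836, -0.3791, 0.0154]
eef_rot: [-3.141, -0.0, -1.476]
wrist_force: [-6.1, 3.3, 19.5]
grip_width: -0.0
```

```bash
python3 d.py | grep FR; python3 -c "
from h import *
c=camera('wrist');s=env.read_state();print(s['t'],s['tcp_pos'],s['wrist_force'],s['moment'])"
```

```text
top FR frac changed>12: 0.77  median 40
side FR frac changed>12: 0.78  median 45
14.85 [ 0.48357928 -0.37910245  0.01540354] [-5.76659257  3.52137216 20.07572211] [ 0.69851752  0.89741666 -0.00860298]
```

It sank 5 mm and then hit a firm stop at 20 N. I'll release, look, and test its edge.

apply_moves:
  increments:
    - {"dx": 0,"dy": 0,"dz": 0.3,"spin": 0}
    - {"dx": 0,"dy": 0,"dz": 0.3,"spin": 0}
    - {"dx": 0,"dy": 0,"dz": -3,"spin": 0}
    - {"dx": 0,"dy": 0,"dz": -8,"spin": 0}
    - {"dx": 0,"dy": 0,"dz": -13,"spin": 0}
    - {"dx": 0,"dy": 0,"dz": -13,"spin": 0}
    - {"dx": 0,"dy": 13,"dz": -13,"spin": 0}
    - {"dx": 0,"dy": 26,"dz": -13,"spin": 0}
    - {"dx": 0,"dy": 26,"dz": -13,"spin": 0}
    - {"dx": 0,"dy": 26,"dz": -13,"spin": 0}

```text
t: 15.68
tcp_pos: [0.456, -0.3813, 0.0259]
eef_rot: [3.141, 0.001, -1.477]
wrist_force: [0.1, 1.4, -0.4]
grip_width: 0.0002
```

```bash
python3 d.py | grep FR; python3 v.py pics/z9.png; python3 -c "
from h import *
c=camera('wrist')
L=[[-.044+a*.0375,-.06+b*.0375,z] for z in (.049,.044) for a in(1,-1) for b in (1,-1)]
print(proj(c,boxpts(BOX,L)).round(1).tolist()); go(-.07,-.06,.0155)
p=(np.array(proj(c,boxpts(BOX,[[-.08,-.05,.04]]))));print(lines(c,[-.044,-.06]))"
```

```text
top FR frac changed>12: 0.49  median 11
side FR frac changed>12: 0.57  median 19
[0.11148857 0.58568715 0.6239505 ] [ 0.45795015 -0.38157174  0.02631465]
[[202.8, 145.1], [359.4, 145.1], [213.7, 282.4], [349.0, 282.3], [205.3, 143.9], [357.0, 143.9], [215.5, 277.7], [347.2, 277.6]]
dx -0.4 dy 0.5 dz 10.8 spin 0.0 tcp [ 0.458  -0.3815  0.0263] t 15.9833
[-1.6, -1.8, -1.9, 2.6]
```

View pics/z9.png

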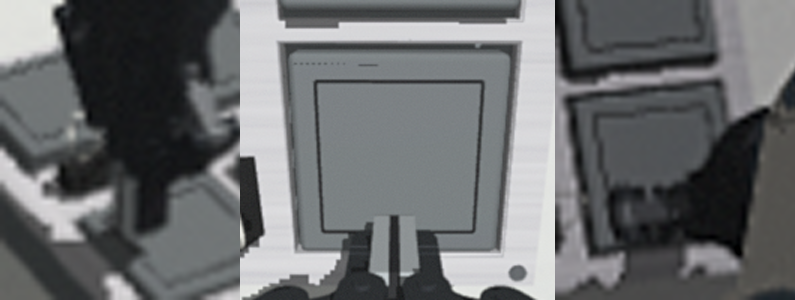

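```bash
cat > sh.py <<'E'
from h import *
for n in("top","side"):
    c=camera(n); a=c["pixels"].astype(float); b=cv2.imread(f"pics/{n}0.png")[:,:,::-1].astype(float)
    for k,q in zip("BR FR".split(),[[.044,-.06],[-.044,-.06]]):
        for nm,(x,y) in dict(center=(0,0),back=(.02,0),bright=(.02,-.015)).items():
            u,v=proj(c,boxpts(BOX,[[q[0]+x,q[1]+y,.047]]))[0].round().astype(int)
            print(n,k,nm,b[v-1:v+2,u-1:u+2].mean().round(0),a[v-1:v+2,u-1:u+2].mean().round(0))
c=camera("wrist"); g=cv2.cvtColor(c["pixels"],cv2.COLOR_RGB2GRAY).astype(int)
for k,q in zip("BR FR".split(),[[.044,-.06],[-.044,-.06]]):
    u,v=proj(c,boxpts(BOX,[[q[0],q[1],.045]]))[0].round().astype(int); print("wrist",k,g[v-1:v+2,u-1:u+2].mean())
u,v=proj(c,boxpts(BOX,[[-.024,-.06,.045]]))[0].round().astype(int)
print("row",v,[(int(x),int(g[v,x])) for x in range(190,380) if abs(g[v,x]-g[v,x-1])>12])
for cc in (240,325): print("col",cc,[(int(r),int(g[r,cc])) for r in range(110,310) if abs(g[r,cc]-g[r-1,cc])>12])
L=[[-.024,-.06+s*w,z] for z in(.049,.044) for w in(.0275,.0375) for s in(1,-1)]+[[-.044+s*w,-.06,z] for z in(.049,.044) for w in(.0275,.0375) for s in(1,-1)]
print(proj(c,boxpts(BOX,L)).round(0).tolist())
E
python3 sh.py
```

```text
top BR center 84.0 84.0
top BR back 85.0 85.0
top BR bright 85.0 85.0
top FR center 83.0 84.0
top FR back 84.0 84.0
top FR bright 85.0 85.0
side BR center 118.0 117.0
side BR back 117.0 116.0
side BR bright 116.0 115.0
side FR center 118.0 117.0
side FR back 117.0 106.0
side FR bright 117.0 116.0
wrist BR 134.0
wrist FR 127.55555555555556
row 179 [(208, 190), (209, 158), (210, 112), (213, 79), (215, 101), (230, 68), (231, 52), (232, 90), (233, 126), (340, 86), (341, 48), (342, 80), (343, 123), (358, 89), (359, 75), (361, 91), (362, 122), (363, 147), (364, 164), (365, 204), (366, 217)]
col 240 [(112, 110), (115, 78), (122, 90), (128, 131), (129, 206), (137, 168), (138, 122), (139, 79), (140, 59), (143, 92), (144, 105), (145, 118), (146, 133), (163, 68), (164, 45), (165, 90), (166, 125), (263, 87), (264, 49), (265, 81), (266, 124), (275, 108), (277, 138), (278, 176), (279, 216), (289, 207), (290, 152), (291, 130), (293, 100), (305, 83), (306, 44), (307, 30)]
col 325 [(114, 91), (122, 86), (125, 131), (126, 205), (127, 218), (137, 163), (138, 130), (139, 92), (140, 65), (143, 70), (144, 94), (145, 115), (163, 92), (164, 51), (165, 78), (166, 124), (263, 100), (264, 55), (265, 70), (266, 120), (277, 125), (278, 180), (279, 225), (305, 158), (306, 76), (307, 43)]
[[226.0, 181.0], [337.0, 181.0], [206.0, 181.0], [357.0, 181.0], [228.0, 179.0], [335.0, 179.0], [208.0, 179.0], [355.0, 179.0], [281.0, 166.0], [282.0, 266.0], [281.0, 145.0], [282.0, 282.0], [281.0, 164.0], [282.0, 262.0], [281.0, 144.0], [282.0, 278.0]]
```

The cover is flat again (shade equals BR, lines level at rows 164/264 in both columns), and its scale fits a top about 5 mm lower. Next, a gentle press near its front edge to check it no longer rocks.

apply_moves:
  increments:
    - {"dx": 0,"dy": 0,"dz": 4,"spin": 0}
    - {"dx": 0,"dy": 0,"dz": 8,"spin": 0}
    - {"dx": 0,"dy": 0,"dz": 9,"spin": 0}
    - {"dx": 0,"dy": 0,"dz": 9,"spin": 0}
    - {"dx": 0,"dy": 0,"dz": 9,"spin": 0}
    - {"dx": 0,"dy": 0,"dz": 9,"spin": 0}

```text
t: 16.63
tcp_pos: [0.4576, -0.3815, 0.0173]
eef_rot: [-3.142, 0.0, -1.476]
wrist_force: [0.3, -0.2, -0.5]
grip_width: 0.0001
```

apply_moves:
  increments:
    - {"dx": 0,"dy": 0,"dz": 0.7,"spin": 0}
    - {"dx": 0,"dy": 0,"dz": 1.4,"spin": 0}
    - {"dx": 0,"dy": 0,"dz": 1.4,"spin": 0}
    - {"dx": 0,"dy": 0,"dz": 1.4,"spin": 0}

```text
t: 16.97
tcp_pos: [0.4576, -0.3814, 0.0159]
eef_rot: [-3.142, -0.0, -1.476]
wrist_force: [-0.3, -1.1, 0.1]
grip_width: -0.0001
```

apply_moves:
  increments:
    - {"dx": 0,"dy": 0,"dz": 0.5,"spin": 0}
    - {"dx": 0,"dy": 0,"dz": 0.8,"spin": 0}
    - {"dx": 0,"dy": 0,"dz": 0.8,"spin": 0}
    - {"dx": 0,"dy": 0,"dz": 0.8,"spin": 0}

```text
t: 17.3
tcp_pos: [0.4577, -0.3815, 0.0155]
eef_rot: [-3.141, -0.0, -1.476]
wrist_force: [-0.9, 0.5, 4.9]
grip_width: 0.0001
```

apply_moves:
  increments:
    - {"dx": 0,"dy": 0,"dz": 0.5,"spin": 0}
    - {"dx": 0,"dy": 0,"dz": 0.8,"spin": 0}
    - {"dx": 0,"dy": 0,"dz": 0.8,"spin": 0}
    - {"dx": 0,"dy": 0,"dz": 0.8,"spin": 0}

```text
t: 17.63
tcp_pos: [0.4577, -0.3816, 0.0154]
eef_rot: [-3.141, -0.0, -1.476]
wrist_force: [-2.2, 2.8, 12.5]
grip_width: 0.0001
```

```bash
python3 sh.py | grep -e FR -e col
```

```text
top FR center 83.0 84.0
top FR back 84.0 85.0
top FR bright 85.0 85.0
side FR center 118.0 117.0
side FR back 117.0 106.0
side FR bright 117.0 116.0
wrist FR 130.44444444444446
col 240 [(116, 67), (122, 80), (123, 94), (129, 126), (130, 196), (131, 221), (139, 159), (140, 112), (141, 75), (142, 61), (145, 95), (148, 130), (166, 107), (167, 57), (169, 110), (170, 130), (273, 73), (274, 54), (275, 95), (276, 127), (287, 126), (288, 173), (289, 217), (292, 207), (293, 133), (294, 100), (305, 74), (306, 51)]
col 325 [(116, 70), (122, 75), (123, 94), (125, 135), (126, 209), (138, 204), (139, 149), (140, 129), (141, 88), (142, 60), (146, 98), (147, 114), (148, 127), (167, 71), (168, 50), (169, 92), (170, 127), (273, 85), (274, 49), (275, 82), (276, 122), (286, 103), (287, 118), (288, 174), (289, 217), (300, 204), (301, 132), (302, 110), (303, 137), (305, 88), (306, 45)]
```

It is stiff: 12.5 N for 0.1 mm of give and no tilt. Retracting, then a final check of everything else.

apply_moves:
  increments:
    - {"dx": 0,"dy": 0,"dz": -5,"spin": 0}
    - {"dx": 0,"dy": 0,"dz": -25,"spin": 0}
    - {"dx": 0,"dy": 0,"dz": -55,"spin": 0}
    - {"dx": 0,"dy": 0,"dz": -85,"spin": 0}
    - {"dx": 0,"dy": 0,"dz": -115,"spin": 0}
    - {"dx": 20,"dy": 15,"dz": -130,"spin": 0}
    - {"dx": 50,"dy": 30,"dz": -140,"spin": 0}
    - {"dx": 80,"dy": 45,"dz": -140,"spin": 0}
    - {"dx": 110,"dy": 60,"dz": -140,"spin": 0}
    - {"dx": 110,"dy": 60,"dz": -140,"spin": 0}
    - {"dx": 110,"dy": 60,"dz": -140,"spin": 0}
    - {"dx": 110,"dy": 60,"dz": -140,"spin": 0}

```text
t: 18.78
tcp_pos: [0.408, -0.4961, 0.1538]
eef_rot: [3.141, 0.001, -1.476]
wrist_force: [0.1, 0.2, -0.2]
grip_width: 0.0001
```

Run:
```python
from h import *
c=camera("top"); a=c["pixels"][:,:,::-1].astype(int); b=cv2.imread("pics/top0.png").astype(int)
d=abs(a-b).max(2)
def frac(L):
    m=np.zeros(d.shape,np.uint8); cv2.fillPoly(m,[proj(c,boxpts(BOX,L)).round().astype(int)],1); return round(float((d[m>0]>15).mean()),3)
sq=lambda x,y,w,h,z:[[x+i*w,y+j*h,z] for i,j in((1,1),(1,-1),(-1,-1),(-1,1))]
print("usb strip",frac(sq(.05,0,.045,.019,.045)),"clip strip",frac(sq(-.05,0,.045,.019,.055)))
for k,q in zip("BL BR FL FR".split(),COV): print(k,frac(sq(q[0],q[1],.039,.039,.047)))
print("left desk",(d[100:300,90:370]>15).mean())
s=env.read_state(); print(s["t"],s["tcp_pos"],s["wrist_force"])
```

```text
usb strip 0.0 clip strip 0.018
BL 0.0
BR 0.0
FL 0.0
FR 0.134
left desk 0.0
18.8333 [ 0.40832972 -0.49561773  0.15383109] [-0.30229411  0.09577584  0.01793167]
```

```bash
python3 -c "
from cell import env
print(env.sign_off())"
```

```text
the job is handed in; nothing more can be done
None
```

The loose cover was the front-right one, the first I pressed. It is now pressed fully home, and the job is handed in at about 19 s.

- **Finding it:** pressed near its front edge, the cover tipped until it bottomed out. It rocked back level when released. I pressed no other cover.
- **Pressing it home:** pressed at its middle, it gave way at about 10 N, sank about 5 mm and stopped firmly at about 20 N.
- **Last checks:** a second press near the same edge met a rigid stop, about 0.1 mm of give at 12.5 N and no tilt. In the top view the other three covers, the USB stick and the left part of the desk were unchanged. Along the binder clip's strip 1.8% of pixels differed, probably the edge or shadow of the lowered cover. The arm ended clear, with no contact force.

Three readings disagreed with the description:
- **Fingertip height:** with the gripper shut, contact came with the TCP about 36 mm lower than the stated 8 mm tip offset predicts, so I felt for contact by force.
- **Rocking force:** it took 5 to 7 N to tip the cover, with a similar sideways force, rather than 1 to 2 N. I read that as friction at the broad tip, and the reading peaked near 17 N as it bottomed out.
- **Clip force:** it gave way at about 10 N, not 12 to 14 N.

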